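# Slide the matching slotted flange under the nuts of a stud plate

## Task

Three slotted flanges lie on the dark steel base plate; only one has slots that line up with the three studs on it. Slide that flange, slots first, in under the loosened nuts until it is fully home against the studs, flat and let go, and leave the other two flanges, the spanner, the tape measure and the marker where they are.

Things in the scene. Friction and masses are not known exactly. Their poses are not given: they have to be found in the camera images.
- base_plate: Dark steel plate bolted to the worktop, 370 (its x) by 550 (its y) by 10 mm thick; origin at the centre of its underside, x towards its stud side, y left, z up. Three fixed upright studs, 10 mm thick, rise 36 mm above its top at (x, y) = (127, -43), (127, 43) and (146, 0) mm. Bolt heads 7 mm high stand near its four corners, 18 mm in from the edges.
- home (a point): Point on the base plate's top at (120, 0) mm, axes as the base plate's: here the matching flange's origin comes when the studs meet its slot ends. Each stud has a fixed washer, 21 mm across, its underside 13.8 mm above the plate's top, with a hex nut on it: a flange can only slide in beneath, from the -x side, not be lowered over.
- flange_a: Loose aluminium flange, 0.3 kg, 80 (its x) by 120 (its y) by 10 mm plate, sides and rear edge straight; origin at the centre of its underside, z up, x to the slotted front edge. At x = -16 mm a hub ring, 38 mm outside, 26 mm bore, top 22.5 mm above the underside. Three slots: outer ones at y = -43 and 43 mm, their ends at x = 2 mm, and one at y = 0, end at x = 21 mm.
- flange_b: Loose aluminium flange, same plate, hub and origin as flange_a. Three slots: outer ones at y = -24 and 24 mm, their ends at x = 2 mm, and one at y = 0, end at x = 21 mm. On all three flanges the slots are 14 mm wide and open at the front edge, where the mouths widen to 20 mm; the flanges lie flat on the base plate.
- flange_c: Loose aluminium flange, same plate, hub and origin as flange_a. Four slots: outer ones at y = -43 and 43 mm, their ends at x = 2 mm, and two at y = -17 and 17 mm, their ends at x = 21 mm.
- spanner: Loose bright combination spanner, 33x191x9 mm, lying on the base plate to the right of the studs; origin at the centre of its underside, long axis y.
- tape: Loose yellow tape measure, 34x76x62 mm, standing on the worktop to the right of the base plate; origin at the centre of its underside.
- pen: Loose grey marker with a black cap, 18x129x20 mm, lying on the worktop to the left of the base plate; origin at the centre of its underside, long axis y.
Things that resemble listed ones, but are neither listed nor needed, are in the scene too. Leave any brown look-alike of the flange_a alone.

How it is judged:
By the outcome, as a careful person would: the job done as asked, in the order asked, and still so for the second after the job is handed in, with the robot touching nothing.
It also fails if it takes over 54 s, if anything falls off the work surface, if the arm or the gripper's body presses on something with over 40 N, if the wrist force passes 120 N, or if a joint passes its speed limit or range.

## Robot

A 6-joint arm with a two-finger parallel gripper is mounted at the origin on a cart in front of the work surface, level with it; the furniture and walls round the work are solid. World frame = base frame: x ahead of the robot, y to its left, z up, the work surface at z = 0. Lengths are in m, angles in rad, forces in N, time in s.
With the tool pointing down it reaches from about 0.375 to 0.9 m from the base axis. Payload 3.1 kg.
Tool frame: the origin (TCP) lies at the very end of the fingers, on their centre line; the grasp point (between the pads) lies 19 mm behind it; z points along the fingers, y is the line along which they close (so a half turn about z gives the same grasp; the last joint's range is limited). The gripper opens to 85 mm and grips with 20 to 120 N. Pads are 22 mm wide; open, the fingers measure 114 mm over their backs; the gripper's body (76 mm by 85 mm) begins 54 mm behind the grasp point. The pads swing forward as they close: fully open they stand 13 mm farther back than shut.
Start: joints at [-1.528, 0.527, 1.433, -0, 1.181, -0.178], TCP at [0.138, -0.61, 0.207] pointing down, gripper open.
Joint ranges: [-3.08, 3.08], [-0.75, 2.2], [0.22, 2.44], [-1.43, 4.57], [0, 2.65], [-2.85, 2.85]. Speed limits (rad/s): [2.79, 2.79, 3.14, 3.14, 3.14, 3.14].

## Interface

Orientations are given as a rotation vector (axis times angle).
In Python, from workcell import arm gives the robot as it stands.
- The arm moves only by the tool play_rows, never from a script. Its argument "increments" is text: rows parted by semicolons, each of 5 numbers parted by spaces: the opening in per cent of the stroke, from 0 (shut) to 100 (fully open), then the shift along the tool's x, y, z in mm, then the turn about the tool's z in rad. A call has exactly 8 rows; each row shifts and turns the commanded pose from where the row before left it, along the tool's axes as they then stand; what a row does not reach is not made up. A row lasts 1/12 s, in which the tool goes at most 41.7 mm and 7.16 degrees, less where a joint would pass 70% of its speed; a pose out of reach is approached as far as the arm can. A call with a gripper value outside its range is refused whole. The fingers move at their own pace and stop on an object; "newtons" is the grip in N (left out, the last holds). Time passes only in rows, so rows that do not move let the fingers close, or fill a call up. It gives the time, the measured TCP pose, the force, the opening and the grip force at its end, in the units of the state.
- arm.observe(): the state, without advancing time (a new reading comes with each control period).
- arm.camera(name): name is "scene" or "top" or "wrist"; returns the picture (384x512x3 uint8, red, green, blue); there is no depth.
- arm.camera_model(name): a dict with "fx", "fy", "cx", "cy" (pixels), "pose" (4x4, takes a point from camera to world coordinates); the wrist camera has in their place "T_tool_cam" (4x4, takes a point from camera to tool coordinates, whose origin is the TCP and whose axes are the flange's). Camera axes: x right, y down, z forward; pixel columns grow to the right and rows downward; lengths in m; the calibration is good to about 2 mm. A picture is of the moment at which its call begins: read the wrist's pose just before it. camera_model takes no time and is no camera call.
- arm.job_done(): hands the job in; it is judged then, once.
The state is a dict: "time": time; "joint_positions": joint angles; "qd": joint speeds; "tau": joint torques, N m; "tool_pos": TCP position; "orientation": TCP orientation; "wrist_force": force on the tool from outside, world axes, zero at the start; "wrist_torque": the same for the moment, N m; "opening": finger opening in m; "gripper_force": force on a finger pad.
Only numpy, scipy, OpenCV 4.12 (cv2) and the standard library are available. Lean on these libraries where they do the work, as an engineer would, in place of code of your own. Each camera call takes 0.05 s, during which the arm holds its last target. There are 200 camera calls.

## Working session

There is one attempt and no reset: what is moved stays moved. The work goes in short steps, Python scripts to look and compute and a tool call to move; the robot and the scene stay as the last step left them, time stands still between calls to the robot, and variables do not carry over. Pictures are saved under pics/ and viewed, at most 10 in all, crops included, and the job is handed in when it is done.

Besides the shell and the picture viewer there is one more tool, called after "Call:" in YAML: its name, and indented under it one key for each argument. play_rows: Moves the arm, as the interface text tells. Its arguments: {"type":"object","properties":{"increments":{"type":"string"},"newtons":{"type":"number"}},"required":["increments"]}

```bash
ls; mkdir -p pics; python3 - <<'E'
from workcell import arm
import cv2,numpy as np
o=arm.observe();print(o)
a=arm.camera("scene");b=arm.camera("top")
for n,i in (("scene",a),("top",b)):
    cv2.imwrite(f"pics/{n}0.png",i[:,:,::-1])
    m=arm.camera_model(n);print(n,m)
print(arm.camera_model("wrist"))
E
```

```text
pics
{'time': 0.0, 'joint_positions': array([-1.52745468e+00,  5.28442267e-01,  1.43394962e+00, -1.80758362e-06,
        1.18140889e+00, -1.78483684e-01]), 'qd': array([-0.00162106, -0.00061684,  0.00073929, -0.00165858, -0.00141185,
       -0.00012202]), 'tau': array([-1.33955713e-03, -4.42357957e+01, -1.78025275e+01, -2.95729014e-04,
        8.53933976e-03,  1.39504084e-05]), 'tool_pos': array([ 0.13750976, -0.60886977,  0.20643333]), 'orientation': array([-3.12009933e+00, -3.47485666e-01, -2.31410315e-04]), 'wrist_force': array([-0.22108683,  0.21705326,  0.19892235]), 'wrist_torque': array([ 0.02219556, -0.01002803,  0.02313854]), 'gripper_force': 0.0, 'opening': 0.0852815949289148}
scene {'fx': 383.3149997105642, 'fy': 383.3149997105642, 'cx': 254.3429876408909, 'cy': 195.6683249478331, 'pose': array([[-0.89525511, -0.21650386,  0.38941541, -0.01562106],
       [-0.44554919,  0.43903977, -0.78021151,  1.26308487],
       [-0.00205005, -0.87199206, -0.48951572,  0.77086191],
       [ 0.        ,  0.        ,  0.        ,  1.        ]])}
top {'fx': 480.96786257266024, 'fy': 480.96
[... 172 characters left out ...]
73228e-01,  1.54335875e-02, -3.91573568e-03,
         9.43771347e-02],
       [ 1.63877165e-03, -1.44869649e-01, -9.89449392e-01,
         1.86054871e+00],
       [ 0.00000000e+00,  0.00000000e+00,  0.00000000e+00,
         1.00000000e+00]])}
{'fx': 288.9364004230549, 'fy': 288.9364004230549, 'cx': 256.8943341794821, 'cy': 192.03734633442943, 'T_tool_cam': array([[-2.64770275e-04, -9.54236528e-01, -2.99052802e-01,
         7.66653778e-02],
       [ 9.99999085e-01, -6.49381476e-04,  1.18672519e-03,
        -3.40635274e-04],
       [-1.32661588e-03, -2.99052214e-01,  9.54235827e-01,
        -1.66471338e-01],
       [ 0.00000000e+00,  0.00000000e+00,  0.00000000e+00,
         1.00000000e+00]])}
```

View pics/top0.png

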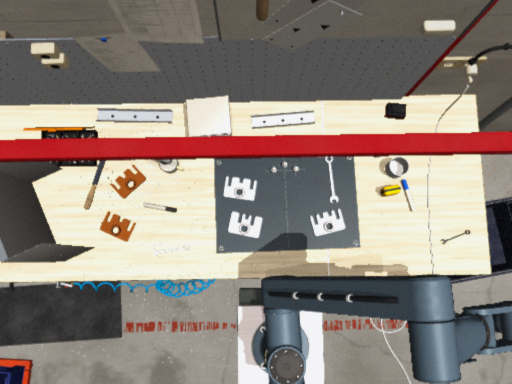

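View pics/scene0.png

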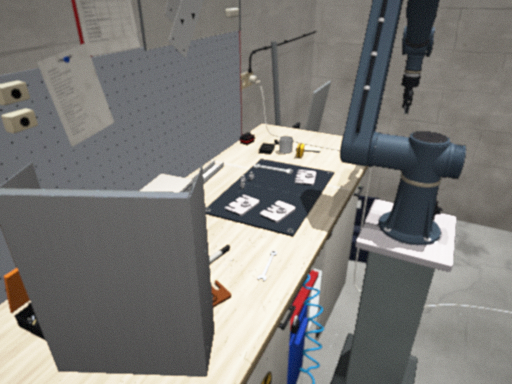

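The top view shows the plate at (215–358, 155–250) with studs near (285,167). White flanges are at (240,188), (245,224) and (327,222), and the brown look-alikes at (128,181) and (117,226) must be left alone. I'll enlarge this area to tell the three flanges apart.

```bash
cat > h.py <<'E'
import numpy as np,cv2
from workcell import arm
def cast(m,px,z,T=None):
    T=m["pose"] if T is None else T
    px=np.atleast_2d(px).astype(float)
    d=np.c_[(px[:,0]-m["cx"])/m["fx"],(px[:,1]-m["cy"])/m["fy"],np.ones(len(px))]@T[:3,:3].T
    return T[:3,3]+d*((z-T[2,3])/d[:,2])[:,None]
def proj(m,P,T=None):
    T=m["pose"] if T is None else T
    p=(np.atleast_2d(P)-T[:3,3])@T[:3,:3]
    return np.c_[m["fx"]*p[:,0]/p[:,2]+m["cx"],m["fy"]*p[:,1]/p[:,2]+m["cy"]]
E
python3 - <<'E'
from h import *
i=cv2.imread("pics/top0.png");m=arm.camera_model("top")
c=cv2.resize(i[148:258,208:366],None,fx=5,fy=5,interpolation=cv2.INTER_CUBIC);cv2.imwrite("pics/crop0.png",c)
hsv=cv2.cvtColor(i,cv2.COLOR_BGR2HSV)
# dark plate
g=((hsv[:,:,2]<95)&(hsv[:,:,2]>30)).astype(np.uint8)[157:258,200:370]
g=cv2.morphologyEx(g,cv2.MORPH_CLOSE,np.ones((15,15)))
# flanges
w=((hsv[:,:,2]>150)&(hsv[:,:,1]<40)).astype(np.uint8)
w[:160]=0;w[250:]=0;w[:,:217]=0;w[:,357:]=0
for k in cv2.findContours(w,cv2.RETR_EXTERNAL,cv2.CHAIN_APPROX_NONE)[0]:
    if cv2.contourArea(k)<150: continue
    r=cv2.minAreaRect(k);P=cast(m,cv2.boxPoints(r),.02)
    print(r,P[:,:2].round(3).tolist(),[np.linalg.norm(P[j]-P[j-1]).round(3) for j in(1,2)],P.mean(0).round(3))
print(cast(m,[[215,250],[358,247],[355,157],[217,157],[285,168]],.01).round(3))
E
```

```text
((244.86541748046875, 224.17308044433594), (31.96692657470703, 21.96500587463379), 11.309932708740234) [[0.426, 0.195], [0.508, 0.178], [0.482, 0.058], [0.4, 0.076]] [np.float64(0.084), np.float64(0.123)] [0.454 0.127 0.02 ]
((327.36724853515625, 222.00210571289062), (21.965740203857422, 32.014583587646484), 75.0685806274414) [[0.483, -0.12], [0.513, -0.24], [0.432, -0.258], [0.402, -0.139]] [np.float64(0.124), np.float64(0.084)] [ 0.458 -0.189  0.02 ]
((239.7999725341797, 187.89999389648438), (31.536964416503906, 21.0717830657959), 8.130102157592773) [[0.564, 0.211], [0.645, 0.199], [0.626, 0.078], [0.545, 0.091]] [np.float64(0.082), np.float64(0.122)] [0.595 0.145 0.02 ]
[[ 0.358  0.242  0.01 ]
 [ 0.361 -0.304  0.01 ]
 [ 0.712 -0.309  0.01 ]
 [ 0.72   0.233  0.01 ]
 [ 0.672 -0.033  0.01 ]]
```

View pics/crop0.png

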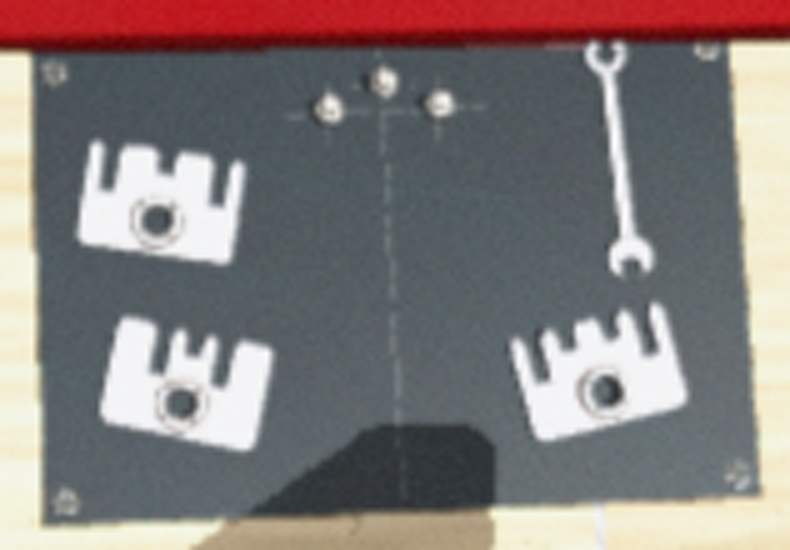

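Candidates in the top view:
- (240,188): three slots with the outer ones wide apart, so this is **flange_a**. Its slots match the studs at ±43 and 0.
- (245,224): three slots with the outer ones close in, so flange_b.
- (327,222): four slots, so flange_c.

The crop confirms this. I'll move the wrist camera over flange_a and the studs.

Call:
play_rows:
  increments: "100 26 -23.5 1.5 0;100 26 -23.5 1.5 0;100 26 -23.5 1.5 0;100 26 -23.5 1.5 0;100 26 -23.5 1.5 0;100 26 -23.5 1.5 0;100 26 -23.5 1.5 0;100 26 -23.5 1.5 0"

```text
time: 0.77
tool_pos: [0.2996, -0.3788, 0.1951]
orientation: [-3.122, -0.347, 0.0]
wrist_force: [1.2, -0.8, -0.4]
opening: 0.0851
gripper_force: 0.0
```

Call:
play_rows:
  increments: "100 26 -23.5 1.5 0;100 26 -23.5 1.5 0;100 26 -23.5 1.5 0;100 26 -23.5 1.5 0;100 26 -23.5 1.5 0;100 26 -23.5 1.5 0;100 26 -23.5 1.5 0;100 26 -23.5 1.5 0"

```text
time: 1.43
tool_pos: [0.4612, -0.1496, 0.1832]
orientation: [-3.122, -0.348, 0.001]
wrist_force: [0.5, -0.4, -0.2]
opening: 0.0855
gripper_force: 0.0
```

Call:
play_rows:
  increments: "100 26 -23.5 1.5 0;100 26 -23.5 1.5 0;100 26 -23.5 1.5 0;100 26 -23.5 1.5 0;100 26 -23.5 1.5 0;100 26 -23.5 1.5 0;100 26 -23.5 1.5 0;100 26 -23.5 1.5 0"

```text
time: 2.1
tool_pos: [0.6225, 0.0795, 0.1708]
orientation: [-3.122, -0.348, 0.002]
wrist_force: [-0.2, -0.2, -0.7]
opening: 0.0855
gripper_force: 0.0
```

Call:
play_rows:
  increments: "100 0 0 0 0.1;100 0 0 0 0.1;100 0 0 0 0.1;100 0 0 0 0.07;100 0 0 0 0;100 0 0 0 0;100 0 0 0 0;100 0 0 0 0"

```text
time: 2.77
tool_pos: [0.622, 0.0777, 0.1713]
orientation: [3.133, -0.231, -0.001]
wrist_force: [0.1, 0.4, 0.4]
opening: 0.0858
gripper_force: 0.0
```

```bash
cat >> h.py <<'E'
from scipy.spatial.transform import Rotation as Ro
def wrist(name):
    o=arm.observe();i=arm.camera("wrist")[:,:,::-1].copy();cv2.imwrite(f"pics/{name}.png",i)
    T=np.eye(4);T[:3,:3]=Ro.from_rotvec(o["orientation"]).as_matrix();T[:3,3]=o["tool_pos"]
    m=arm.camera_model("wrist");W=T@m["T_tool_cam"]
    np.savez(f"pics/{name}.npz",T=T,W=W);return i,m,T,W
E
python3 - <<'E'
from h import *
i,m,T,W=wrist("w1");print(T.round(4),W.round(3))
E
```

```text
[[ 9.892e-01 -1.468e-01 -3.000e-04  6.220e-01]
 [-1.468e-01 -9.892e-01  0.000e+00  7.770e-02]
 [-3.000e-04  0.000e+00 -1.000e+00  1.713e-01]
 [ 0.000e+00  0.000e+00  0.000e+00  1.000e+00]] [[-0.147 -0.944 -0.296  0.698]
 [-0.989  0.141  0.043  0.067]
 [ 0.001  0.299 -0.954  0.338]
 [ 0.     0.     0.     1.   ]]
```

View pics/w1.png

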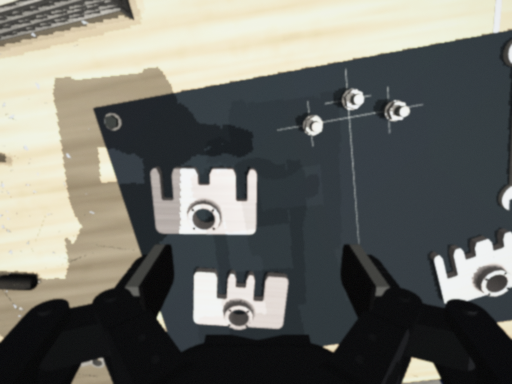

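The wrist view shows flange_a at (204,203), with straight slots at its top edge. The nuts are at (313,125), (353,99) and (397,111), and the scribed centre line runs from (347,70) to (358,240). Next I'll measure all of these.

```bash
python3 - <<'E'
from h import *
i=cv2.imread("pics/w1.png");d=np.load("pics/w1.npz");T,W=d["T"],d["W"];m=arm.camera_model("wrist")
hsv=cv2.cvtColor(i,cv2.COLOR_BGR2HSV);V=hsv[:,:,2]
w=(V>125).astype(np.uint8);r=np.zeros_like(w);r[160:242,140:270]=w[160:242,140:270]
k=max(cv2.findContours(r,cv2.RETR_EXTERNAL,cv2.CHAIN_APPROX_NONE)[0],key=cv2.contourArea)
P=(cast(m,k[:,0,:],.02,W)[:,:2]*1000).astype(np.float32)
b=cv2.minAreaRect(P);print("flange rect",b,cv2.boxPoints(b).round(1).tolist())
# line sampling: darker/brighter than local background
def line(pts,axis):
    q=[]
    for u,v in pts:
        u,v=int(round(u)),int(round(v))
        s=(V[v,u-5:u+6] if axis==0 else V[v-5:v+6,u]).astype(float);s=np.clip(s-np.median(s)-4,0,None)
        if s.sum()>5:
            c=(s*np.arange(-5,6)).sum()/s.sum(); q.append((u+c,v) if axis==0 else (u,v+c))
    Q=cast(m,q,.01,W)[:,:2]*1000
    f=cv2.fitLine(Q.astype(np.float32),cv2.DIST_HUBER,0,.01,.01).ravel()
    n=np.array([-f[1],f[0]]);print(len(q),f,"res",np.abs((Q-f[2:])@n).mean());return f
c=line([(350+(v-125)*8/115,v) for v in range(122,236,2)],0)
x=line([(u,130-(u-278)*26/146) for u in list(range(280,300,2))+list(range(326,340,2))+list(range(356,382,2))+list(range(412,422,2))],1)
A=np.c_[c[:2],-x[:2]];t=np.linalg.solve(A,x[2:]-c[2:]);print("cross",c[2:]+t[0]*c[:2],np.degrees(np.arctan2(c[1],c[0])),np.degrees(np.arctan2(x[1],x[0])))
# nut tops at z ~.036.. 
for z in(.01,.03,.046):
    print(z,(cast(m,[[313,125],[353,99],[397,111]],z,W)*1000).round(1).tolist())
print("bolt",(cast(m,[[113,122]],.017,W)*1000).round(1))
g=cv2.resize(i[80:250,140:440],None,fx=2.6,fy=2.6,interpolation=cv2.INTER_CUBIC);cv2.imwrite("pics/w1c.png",g)
E
```

```text
flange rect ((596.1184692382812, 143.56442260742188), (120.56036376953125, 81.37212371826172), 81.52037048339844) [[547.0, 89.9000015258789], [627.5, 77.9000015258789], [645.2000122070312, 197.1999969482422], [564.7999877929688, 209.1999969482422]]
57 [ 9.9972403e-01  2.3491966e-02  5.8542438e+02 -3.3052643e+01] res 0.15448050304383654
35 [ 2.4058361e-02 -9.9971056e-01  6.6660632e+02 -1.8402617e+01] res 0.4017017064256177
cross [666.9128  -31.13779] 1.3461142 -88.62142
0.01 [[664.1, 8.6, 10.0], [685.1, -36.6, 10.0], [665.5, -83.6, 10.0]]
0.03 [[666.2, 12.2, 30.0], [685.9, -30.3, 30.0], [667.5, -74.4, 30.0]]
0.046 [[667.8, 15.0, 46.0], [686.5, -25.2, 46.0], [669.1, -67.1, 46.0]]
bolt [[699.8 223.4  17. ]]
```

View pics/w1c.png

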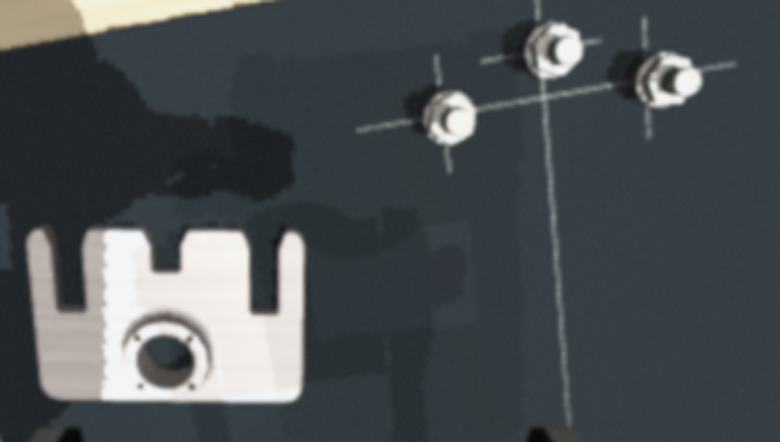

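Crop: flange_a has three slots with the outer ones wide, matching the stud pattern. The scribed cross puts plate point (127,0) at (667,-31) mm with a yaw of 1.36°. All sizes agree with those given. I'll go to the hub and grip it across the flange's y, 4 mm back of its centre to stay clear of the washers.

Call:
play_rows:
  increments: "100 -7.9 -8.8 16 0;100 -7.9 -8.8 16 0;100 -7.9 -8.8 16 0;100 -7.9 -8.8 16 0;100 -7.9 -8.8 16 0;100 -7.9 -8.8 16 0;100 -7.9 -8.5 16 0;100 0 0 0 0"

```text
time: 3.48
tool_pos: [0.5723, 0.1478, 0.0564]
orientation: [3.133, -0.229, -0.013]
wrist_force: [-0.0, -0.5, -0.8]
opening: 0.0853
gripper_force: 0.0
```

Call:
play_rows:
  increments: "70 0 0 0 0;70 0 0 0 0;70 0 0 0 0;70 0 0 0 0;70 0 0 0 0;70 0 0 0 0;70 0 0 0 0;70 0 0 0 0"

```text
time: 4.15
tool_pos: [0.5767, 0.1465, 0.0596]
orientation: [-3.133, 0.233, -0.001]
wrist_force: [-0.3, 0.6, -0.4]
opening: 0.0597
gripper_force: 0.0
```

```bash
python3 - <<'E'
from h import *
i,m,T,W=wrist("w2");print(T.round(4))
t=np.linalg.inv(T)@np.array([.5763,.1465,.0205,1]);print("go",(t*1000).round(1))
E
```

```text
[[ 9.890e-01 -1.478e-01  4.000e-04  5.767e-01]
 [-1.478e-01 -9.890e-01 -0.000e+00  1.465e-01]
 [ 4.000e-04 -1.000e-04 -1.000e+00  5.960e-02]
 [ 0.000e+00  0.000e+00  0.000e+00  1.000e+00]]
go [-4.00e-01  0.00e+00  3.91e+01  1.00e+03]
```

View pics/w2.png

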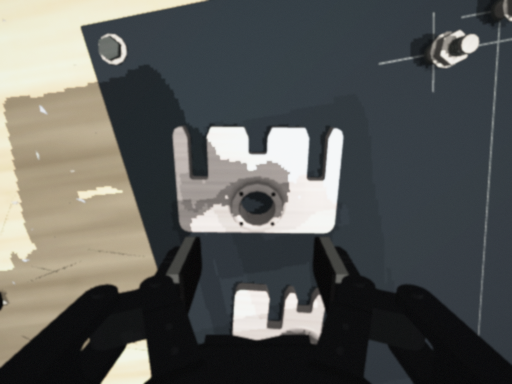

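The wrist view shows the hub at (258,203), centred between the fingers at about (258,250). Now descend and grip.

Call:
play_rows:
  increments: "70 0 0 10 0;70 0 0 10 0;70 0 0 9 0;70 0 0 6 0;70 0 0 3 0;70 0 0 1 0;70 0 0 0 0;70 0 0 0 0"

```text
time: 4.87
tool_pos: [0.5767, 0.1466, 0.0205]
orientation: [-3.133, 0.232, -0.001]
wrist_force: [0.6, 0.4, -0.1]
opening: 0.0598
gripper_force: 0.0
```

Call:
play_rows:
  increments: "20 0 0 0 0;20 0 0 0 0;20 0 0 0 0;20 0 0 0 0;20 0 0 0 0;20 0 0 0 0;20 0 0 0 0;20 0 0 0 0"
  newtons: 50

```text
time: 5.53
tool_pos: [0.5765, 0.1466, 0.0204]
orientation: [-3.133, 0.233, 0.0]
wrist_force: [0.3, 0.8, -0.9]
opening: 0.0171
gripper_force: 0.0
```

The fingers closed to 17 mm without gripping anything, so I'll look.

```bash
python3 - <<'E'
from h import *
i,m,T,W=wrist("w3");print(T[:3,3].round(4))
print(proj(m,[[.5803,.1459,.0325],[.5961,.1436,.02]],W), proj(m,[T[:3,3]],W))
s=arm.camera("scene")[:,:,::-1];M=arm.camera_model("scene");p=proj(M,[T[:3,3]])[0].astype(int);print(p)
c=cv2.resize(s[p[1]-40:p[1]+30,p[0]-45:p[0]+45],(400,311),interpolation=cv2.INTER_CUBIC)
cv2.imwrite("pics/m3.png",np.hstack([cv2.resize(i,(400,300)),c[:300]]))
E
```

```text
[0.5765 0.1466 0.0204]
[[257.38759425 231.81450668]
 [257.24748611 199.09068087]] [[257.16804034 229.13453631]]
[246 205]
```

View pics/m3.png

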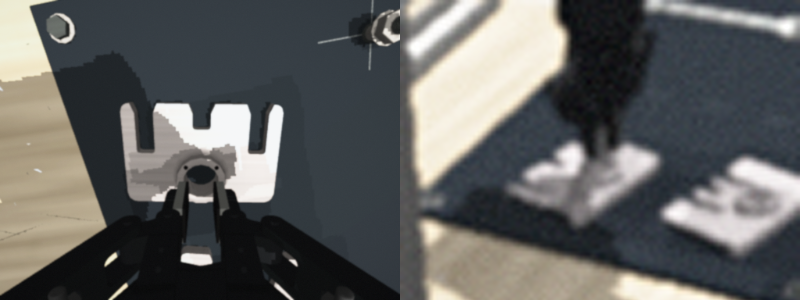

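```bash
python3 - <<'E'
from h import *
m=arm.camera_model("wrist")
for n in("w2","w3"):
    i=cv2.imread(f"pics/{n}.png");W=np.load(f"pics/{n}.npz")["W"];T=np.load(f"pics/{n}.npz")["T"]
    print(n)
    o=np.array([596.1,143.6]);a=np.radians(-8.48);R=np.array([[np.cos(a),-np.sin(a)],[np.sin(a),np.cos(a)]])
    c=np.array([[40,60],[40,-60],[-40,-60],[-40,60],[21,0],[-16,19],[-16,-19],[3,0],[-35,0]])@R.T+o
    z=np.array([20,20,20,20,20,32.5,32.5,32.5,32.5])
    print(proj(m,np.c_[c,z]/1000,W).round(0).tolist())
    print("tip",[(h,proj(m,[(T@[x,.0085,-h,1])[:3]],W)[0].round(0).tolist()) for h in (0,.006,.012) for x in(.011,0)])
i=cv2.imread("pics/w3.png");cv2.imwrite("pics/w3c.png",cv2.resize(i[110:310,140:380],None,fx=3,fy=3,interpolation=cv2.INTER_CUBIC))
E
```

```text
w2
[[171.0, 127.0], [343.0, 127.0], [334.0, 232.0], [180.0, 232.0], [257.0, 154.0], [230.0, 209.0], [284.0, 208.0], [257.0, 183.0], [257.0, 233.0]]
tip [(0, [271.0, 213.0]), (0, [271.0, 229.0]), (0.006, [271.0, 216.0]), (0.006, [271.0, 233.0]), (0.012, [272.0, 220.0]), (0.012, [272.0, 238.0])]
w3
[[152.0, 133.0], [363.0, 132.0], [349.0, 257.0], [165.0, 257.0], [257.0, 165.0], [225.0, 232.0], [290.0, 232.0], [257.0, 201.0], [257.0, 261.0]]
tip [(0, [271.0, 213.0]), (0, [271.0, 229.0]), (0.006, [271.0, 216.0]), (0.006, [271.0, 233.0]), (0.012, [272.0, 220.0]), (0.012, [272.0, 238.0])]
```

View pics/w3c.png

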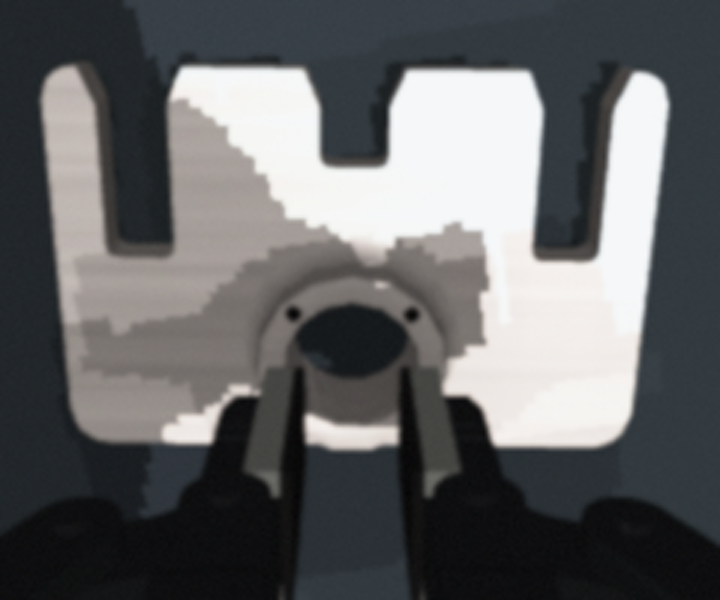

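flange_a's corners land exactly where predicted. The finger tips' pixel spacing (1.93 px/mm, so a depth of about 150 mm) puts them some 29 mm above the reported TCP, so they closed above the hub. I'll reopen and go down in steps, watching the force.

Call:
play_rows:
  increments: "70 0 0 0 0;70 0 0 0 0;70 0 0 0 0;70 0 0 4 0;70 0 0 5 0;70 0 0 5 0;70 0 0 4 0;70 0 0 0 0"

```text
time: 6.3
tool_pos: [0.5756, 0.1465, 0.0011]
orientation: [3.133, -0.233, -0.004]
wrist_force: [-0.1, -0.5, -0.2]
opening: 0.0597
gripper_force: 0.0
```

```bash
python3 - <<'E'
from h import *
i,m,T,W=wrist("w4");o=arm.observe();print(T[:3,3].round(4),o["wrist_force"],o["opening"])
s=arm.camera("scene")[:,:,::-1];M=arm.camera_model("scene");p=proj(M,[T[:3,3]])[0].astype(int)
c=cv2.resize(s[p[1]-40:p[1]+20,p[0]-40:p[0]+40],(400,300),interpolation=cv2.INTER_CUBIC)
cv2.imwrite("pics/m4.png",np.hstack([cv2.resize(i[140:320,140:380],(400,300),interpolation=cv2.INTER_CUBIC),c]))
E
```

```text
[0.5756 0.1465 0.0011] [-0.34294221 -0.31248427  0.61204772] 0.059979465414452315
```

View pics/m4.png

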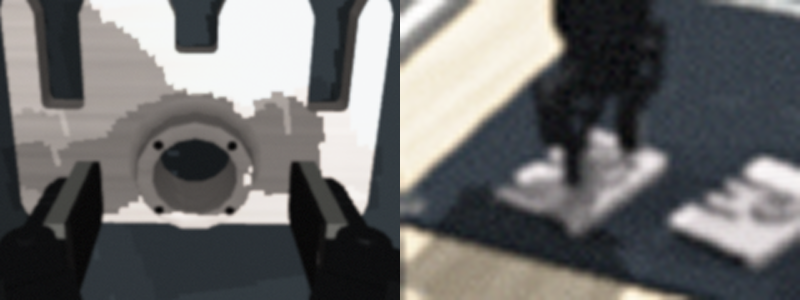

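No contact at a reported TCP of 1 mm, which confirms the offset. I've used all 10 pictures, so from here on I go by numbers. Down in small steps until there is light contact.

Call:
play_rows:
  increments: "70 0 0 2 0;70 0 0 2 0;70 0 0 1 0;70 0 0 0 0;70 0 0 0 0;70 0 0 0 0;70 0 0 0 0;70 0 0 0 0"

```text
time: 7.07
tool_pos: [0.5766, 0.1466, -0.0025]
orientation: [-3.133, 0.233, -0.0]
wrist_force: [0.3, 0.4, -0.2]
opening: 0.0597
gripper_force: 0.0
```

Call:
play_rows:
  increments: "70 0 0 1 0;70 0 0 1 0;70 0 0 0 0;70 0 0 0 0;70 0 0 0 0;70 0 0 0 0;70 0 0 0 0;70 0 0 0 0"

```text
time: 7.73
tool_pos: [0.5765, 0.1466, -0.0046]
orientation: [-3.133, 0.233, -0.0]
wrist_force: [-0.0, 0.1, 0.2]
opening: 0.0595
gripper_force: 0.0
```

Call:
play_rows:
  increments: "30 0 0 0 0;30 0 0 0 0;30 0 0 0 0;30 0 0 0 0;30 0 0 0 0;30 0 0 0 0;30 0 0 0 0;30 0 0 0 0"
  newtons: 30

```text
time: 8.4
tool_pos: [0.5766, 0.1467, -0.0044]
orientation: [-3.133, 0.233, -0.0]
wrist_force: [0.4, -0.1, 2.6]
opening: 0.0356
gripper_force: 31.6
```

The fingers have gripped the hub at 35.6 mm with 31 N. I'll firm up the grip, lift a few millimetres and check that the flange follows.

Call:
play_rows:
  increments: "30 0 0 0 0;30 0 0 0 0;30 0 0 0 0;30 0 0 -2 0;30 0 0 -3 0;30 0 0 -3 0;30 0 0 0 0;30 0 0 0 0"
  newtons: 60

```text
time: 9.07
tool_pos: [0.5763, 0.1465, 0.0032]
orientation: [3.133, -0.233, -0.001]
wrist_force: [0.4, 0.3, -4.5]
opening: 0.0347
gripper_force: 60.3
```

```bash
cat >> h.py <<'E'
def fl(z,name,roi):
    "rect of flange top (mm) at height z, in world and in tool frame"
    i,m,T,W=wrist(name);g=cv2.cvtColor(i,cv2.COLOR_BGR2GRAY);r=np.zeros_like(g)
    a,b,c,d=roi;r[b:d,a:c]=(g[b:d,a:c]>110)
    k=max(cv2.findContours(r,cv2.RETR_EXTERNAL,cv2.CHAIN_APPROX_NONE)[0],key=cv2.contourArea)
    P=cast(m,k[:,0,:],z,W);b=cv2.minAreaRect((P[:,:2]*1000).astype(np.float32))
    q=(np.c_[P,np.ones(len(P))]@np.linalg.inv(T).T)[:,:3]*1000
    return k,P,q,b,m,T,W
E
python3 - <<'E'
from h import *
o=arm.observe();print(o["tool_pos"],o["wrist_force"],o["wrist_torque"],o["opening"])
k,P,q,b,m,T,W=fl(.026,"w5",(100,80,420,290))
print(cv2.boundingRect(k));
# front teeth edge + side edges at top: width of flange at rows near the front
u=k[:,0,:];y0=u[:,1].min()
for z in(.020,.024,.028):
    Q=cast(m,u,z,W);Q=(np.c_[Q,np.ones(len(Q))]@np.linalg.inv(T).T)[:,:3]*1000
    f=Q[Q[:,0]>Q[:,0].max()-25];print(z,"front x",Q[:,0].max().round(1),"y",f[:,1].min().round(1),f[:,1].max().round(1),"width",np.ptp(f[:,1]).round(1))
E
```

```text
[0.57631424 0.14652506 0.00317225] [ 0.43305867  0.25148873 -4.49214612] [0.00625491 0.10138043 0.05388112] 0.034656576051726694
(137, 137, 243, 145)
0.02 front x 59.3 y -62.8 63.8 width 126.7
0.024 front x 59.7 y -61.2 62.1 width 123.3
0.028 front x 60.2 y -59.5 60.4 width 119.9
```

The flange is lifted 8 mm and held square: the width matches 120 mm at z=28, and its origin is 20 mm ahead of the tool. Now I'll turn to the plate's yaw and carry it across to 60 mm before home.

Call:
play_rows:
  increments: "30 0 0 0 -0.0286;30 0 0 0 -0.0286;30 0 0 0 -0.0286;30 0 0 0 -0.0286;30 0 0 0 -0.0286;30 0 0 0 -0.0286;30 0 0 0 0;30 0 0 0 0"

```text
time: 9.78
tool_pos: [0.5763, 0.1466, 0.0032]
orientation: [3.141, 0.036, -0.001]
wrist_force: [0.6, 0.3, -4.0]
opening: 0.0346
gripper_force: 60.3
```

Call:
play_rows:
  increments: "30 -0.6 10 0 0;30 0 16 0 0;30 0 22 0 0;30 0 22 0 0;30 0 22 0 0;30 0 22 0 0;30 0 22 0 0;30 0 17 0 0"

```text
time: 10.45
tool_pos: [0.5795, -0.0089, 0.0035]
orientation: [3.141, 0.035, 0.0]
wrist_force: [0.7, -0.8, -3.4]
opening: 0.0347
gripper_force: 60.5
```

Call:
play_rows:
  increments: "30 0 14 0 0;30 0 8 0 0;30 0 4.3 0 0;30 0 0 0 0;30 0 0 0 0;30 0 0 0 0;30 0 0 0 0;30 0 0 0 0"

```text
time: 11.12
tool_pos: [0.58, -0.0318, 0.0034]
orientation: [-3.141, -0.039, 0.0]
wrist_force: [-0.0, -0.0, -4.2]
opening: 0.0346
gripper_force: 60.5
```

```bash
python3 - <<'E'
from h import *
o=arm.observe();print(o["tool_pos"],o["wrist_force"],o["opening"])
k,P,q,b,m,T,W=fl(.028,"w6",(80,100,430,275))
print(cv2.boundingRect(k),"tool yaw",np.degrees(np.arctan2(T[1,0],T[0,0])))
print("tool front",q[:,0].max(),q[:,1].min(),q[:,1].max())
# side edges -> yaw in tool ; use contour points
for s in(-1,1):
    e=q[(np.abs(q[:,1]*s-60)<4)&(q[:,0]>0)&(q[:,0]<45)];print(s,len(e),np.polyfit(e[:,0],e[:,1],1) if len(e)>5 else None)
# plate frame of stud pattern expected
c=np.array([666.9,-31.1]);a=np.radians(1.36);R=np.array([[np.cos(a),-np.sin(a)],[np.sin(a),np.cos(a)]])
pts=np.array([[0,0],[-20,0],[0,-43],[0,43],[19,0]])@R.T+c
print("pred cross/studs px z10",proj(m,np.c_[pts,np.full(5,10)]/1000,W).round(1).tolist())
V=cv2.imread("pics/w6.png");g=cv2.cvtColor(V,cv2.COLOR_BGR2GRAY)
# cross line / centre line check
def prof(u,v,ax):
    s=(g[v,u-6:u+7] if ax==0 else g[v-6:v+7,u]).astype(int);return s.tolist()
p=proj(m,np.c_[pts,np.full(5,10)]/1000,W).round().astype(int)
for f in(.25,.5,.75):
    w=((1-f)*p[0]+f*p[1]).astype(int);print("centre",w,prof(*w,0))
    w=((1-f)*p[0]+f*p[2]).astype(int);print("cross",w,prof(*w,1))
E
```

```text
[ 0.57998609 -0.03176103  0.00339322] [-0.02150587 -0.04590276 -4.15719552] 0.03461739100793272
(137, 137, 244, 138) tool yaw 1.4141803807089746
tool front 60.201255996426895 -59.957316715005 60.5498617892241
-1 81 [ 2.16777263e-03 -5.95261025e+01]
1 81 [8.30707316e-03 5.98850645e+01]
pred cross/studs px z10 [[260.0, 80.7], [259.9, 120.5], [343.1, 80.8], [176.9, 80.6], [260.2, 39.9]]
centre [260  90] [64, 63, 62, 66, 101, 163, 166, 117, 75, 65, 64, 65, 64]
cross [280  81] [63, 63, 62, 65, 86, 138, 170, 145, 89, 65, 64, 63, 63]
centre [260 100] [63, 64, 65, 67, 102, 159, 153, 102, 69, 64, 63, 65, 64]
cross [301  81] [63, 61, 63, 65, 85, 140, 171, 145, 88, 63, 63, 64, 63]
centre [260 110] [63, 63, 65, 65, 102, 161, 155, 102, 70, 65, 64, 64, 63]
cross [322  81] [37, 38, 37, 36, 38, 59, 73, 61, 39, 31, 31, 33, 37]
```

The alignment check agrees to within 0.3 mm; the only correction is +1.1 mm in tool y. Lower it to the plate, then slide in.

Call:
play_rows:
  increments: "30 0 1.1 1 0;30 0 0 2 0;30 0 0 2 0;30 0 0 1.5 0;30 0 0 1 0;30 0 0 0 0;30 0 0 0 0;30 0 0 0 0"

```text
time: 11.83
tool_pos: [0.5801, -0.0338, -0.0041]
orientation: [-3.141, -0.037, 0.0]
wrist_force: [-0.6, -0.1, -3.2]
opening: 0.0347
gripper_force: 60.7
```

Call:
play_rows:
  increments: "30 4 0 0 0;30 4 0 0 0;30 4 0 0 0;30 4 0 0 0;30 4 0 0 0;30 2 0 0 0;30 0 0 0 0;30 0 0 0 0"

```text
time: 12.5
tool_pos: [0.6024, -0.0333, -0.0041]
orientation: [3.141, 0.037, 0.001]
wrist_force: [0.3, -0.5, -4.1]
opening: 0.0346
gripper_force: 60.6
```

Call:
play_rows:
  increments: "30 3 -0.6 0.3 0;30 4 0 0 0;30 4 0 0 0;30 4 0 0 0;30 4 0 0 0;30 4 0 0 0;30 3 0 0 0;30 0 0 0 0"

```text
time: 13.17
tool_pos: [0.6296, -0.0321, -0.0042]
orientation: [3.141, 0.037, 0.004]
wrist_force: [0.4, 1.2, 0.9]
opening: 0.0349
gripper_force: 61.0
```

Call:
play_rows:
  increments: "30 2 0 0 0;30 2 0 0 0;30 2 0 0 0;30 0 0 0 0;30 0 0 0 0;30 0 0 0 0;30 0 0 0 0;30 0 0 0 0"

```text
time: 13.83
tool_pos: [0.6345, -0.0319, -0.0042]
orientation: [3.141, 0.037, 0.001]
wrist_force: [-2.8, 0.8, 3.9]
opening: 0.0347
gripper_force: 61.4
```

```bash
python3 - <<'E'
from h import *
o=arm.observe();print(o["tool_pos"],o["wrist_force"],o["wrist_torque"],o["opening"])
k,P,q,b,m,T,W=fl(.020,"w7",(80,100,430,275))
c=np.array([666.9,-31.1]);a=np.radians(1.36);R=np.array([[np.cos(a),-np.sin(a)],[np.sin(a),np.cos(a)]])
t=R.T@(T[:2,3]*1000-c)+[127,0];print("TCP plate",t)
f=(P[:,:2]*1000-c)@R+[127,0];print("front",f[:,0].max(),f[:,1].min(),f[:,1].max())
E
```

```text
[ 0.63451994 -0.03187514 -0.0042121 ] [-2.78400459  0.77997319  3.93145275] [0.1545974  0.46401214 0.02984569] 0.034669138534841305
TCP plate [ 9.46106592e+01 -6.40496905e-03]
front 155.67798758844083 -73.84898884754367 60.05766179965082
```

Call:
play_rows:
  increments: "30 1.5 0 0 0;30 1.5 0 0 0;30 1 0 0 0;30 0 0 0 0;30 0 0 0 0;30 0 0 0 0;30 0 0 0 0;30 0 0 0 0"

```text
time: 14.55
tool_pos: [0.6369, -0.0318, -0.0042]
orientation: [-3.141, -0.037, 0.004]
wrist_force: [-4.9, -1.0, 6.6]
opening: 0.0348
gripper_force: 61.8
```

Call:
play_rows:
  increments: "30 1 0 0 0;30 1 0 0 0;30 0 0 0 0;30 0 0 0 0;30 0 0 0 0;30 0 0 0 0;30 0 0 0 0;30 0 0 0 0"

```text
time: 15.22
tool_pos: [0.6388, -0.0317, -0.0042]
orientation: [-3.141, -0.037, 0.004]
wrist_force: [-5.4, -0.4, 7.2]
opening: 0.0347
gripper_force: 61.8
```

Call:
play_rows:
  increments: "30 1 0 0 0;30 1 0 0 0;30 0 0 0 0;30 0 0 0 0;30 0 0 0 0;30 0 0 0 0;30 0 0 0 0;30 0 0 0 0"

```text
time: 15.88
tool_pos: [0.6398, -0.0317, -0.0042]
orientation: [-3.141, -0.038, 0.008]
wrist_force: [-7.2, -0.4, 9.0]
opening: 0.0343
gripper_force: 62.0
```

Call:
play_rows:
  increments: "30 1 0 0 0;30 1 0 0 0;30 0 0 0 0;30 0 0 0 0;30 0 0 0 0;30 0 0 0 0;30 0 0 0 0;30 0 0 0 0"

```text
time: 16.55
tool_pos: [0.6397, -0.0317, -0.0042]
orientation: [-3.141, -0.039, 0.014]
wrist_force: [-11.3, -0.5, 11.4]
opening: 0.0344
gripper_force: 62.4
```

```bash
python3 - <<'E'
from h import *
o=arm.observe();print(o["tool_pos"],o["wrist_force"],o["wrist_torque"],o["opening"])
i,m,T,W=wrist("w8");g=cv2.cvtColor(i,cv2.COLOR_BGR2GRAY)
c=np.array([666.9,-31.1]);a=np.radians(1.36);R=np.array([[np.cos(a),-np.sin(a)],[np.sin(a),np.cos(a)]])
t=R.T@(T[:2,3]*1000-c)+[127,0];print("TCP plate",t)
# front edge of teeth at plate y=+-25, +-15: expect plate x=160 at z=.02
for y in(-26,-18,18,26):
    X=np.arange(150,172,.5);w=np.c_[(np.c_[X-127,np.full(len(X),y)]@R.T+c),np.full(len(X),20)]/1000
    p=proj(m,w,W).astype(np.float32);s=cv2.remap(g,p[None,:,0],p[None,:,1],cv2.INTER_LINEAR)[0].astype(int)
    d=np.diff(s);j=d.argmin();print(y,"edge x",X[j],s[::4].tolist())
E
```

```text
[ 0.63972528 -0.03166918 -0.00421648] [-11.27518535  -0.53994152  11.38042539] [-0.22818776  1.68164631  0.04552756] 0.034393077704284056
TCP plate [9.98194219e+01 7.59526475e-02]
-26 edge x 159.5 [245, 245, 245, 245, 245, 95, 54, 59, 60, 60, 60]
-18 edge x 159.5 [246, 245, 245, 245, 245, 107, 42, 56, 59, 60, 60]
18 edge x 159.5 [164, 158, 156, 159, 161, 104, 33, 47, 55, 56, 55]
26 edge x 159.5 [163, 157, 155, 157, 160, 104, 32, 31, 32, 36, 35]
```

The flange is stopped at home: the TCP is at plate x 99.8 (100 expected) and the front edge at 159.5 all along. Relieve the push slightly, release and lift.

Call:
play_rows:
  increments: "30 -1 0 0 0;30 -0.5 0 0 0;52 0 0 0 0;52 0 0 0 0;52 0 0 0 0;52 0 0 0 0;52 0 0 0 0;52 0 0 0 0"

```text
time: 17.27
tool_pos: [0.643, -0.0317, -0.0045]
orientation: [3.141, 0.037, 0.001]
wrist_force: [-0.4, -0.5, 0.4]
opening: 0.0443
gripper_force: 0.0
```

Call:
play_rows:
  increments: "52 0 0 0 0;52 -1 0 -4 0;52 0 0 -8 0;52 0 0 -15 0;52 0 0 -20 0;52 0 0 -20 0;52 0 0 0 0;52 0 0 0 0"

```text
time: 17.93
tool_pos: [0.6429, -0.032, 0.0645]
orientation: [3.14, 0.037, 0.006]
wrist_force: [-1.0, 0.2, -0.1]
opening: 0.0447
gripper_force: 0.0
```

```bash
cat > chk.py <<'E'
from h import *
import sys
o=arm.observe();print(o["tool_pos"],o["wrist_force"],o["opening"],o["time"])
i,m,T,W=wrist(sys.argv[1]);g=cv2.cvtColor(i,cv2.COLOR_BGR2GRAY)
c=np.array([666.9,-31.1]);a=np.radians(1.36);R=np.array([[np.cos(a),-np.sin(a)],[np.sin(a),np.cos(a)]])
def scan(X,Y,z=20):
    w=np.c_[(np.c_[X-127,Y]@R.T+c),np.full(len(X),z)]/1000
    p=proj(m,w,W).astype(np.float32);return cv2.remap(g,p[None,:,0],p[None,:,1],cv2.INTER_LINEAR)[0].astype(int)
for y in(-26,-18,18,26,-55,55):
    X=np.arange(148,175,.5);s=scan(X,np.full(len(X),y));print(y,"front x",X[np.diff(s).argmin()])
for y in(-45,-30,30,45):
    X=np.arange(70,90,.5);s=scan(X,np.full(len(X),y));print(y,"rear x",X[np.diff(s).argmax()])
for x in(90,110,130):
    Y=np.arange(50,70,.5);s=scan(np.full(len(Y),x),Y);t=scan(np.full(len(Y),x),-Y);print(x,"sides",Y[np.diff(s).argmin()],-Y[np.diff(t).argmin()])
E
python3 chk.py w9
```

```text
[ 0.64287595 -0.03200396  0.06452818] [-0.9944764   0.1886365  -0.06309723] 0.0447483176972869 17.9333
-26 front x 159.5
-18 front x 159.5
18 front x 159.5
26 front x 159.5
-55 front x 159.5
55 front x 159.5
-45 rear x 78.5
-30 rear x 78.5
30 rear x 79.5
45 rear x 79.5
90 sides 60.0 -59.5
110 sides 60.0 -60.0
130 sides 59.5 -60.5
```

The flange is at home, square and flat, with its front edge at about 160 and its rear edge at about 79.5. It stayed pressed against the stop (11 N at the stop) until release. Retreat upwards, check once more and hand in.

Call:
play_rows:
  increments: "52 0 0 -10 0;52 0 0 -15 0;52 0 0 -15 0;52 0 0 -15 0;52 0 0 -10 0;52 0 0 -5 0;52 0 0 0 0;52 0 0 0 0"

```text
time: 18.65
tool_pos: [0.6412, -0.0317, 0.1322]
orientation: [-3.141, -0.037, 0.001]
wrist_force: [-0.0, 0.1, -0.5]
opening: 0.0443
gripper_force: 0.0
```

```bash
python3 chk.py w10 && python3 -c "
from workcell import arm
print(arm.job_done())"
```

```text
[ 0.64118693 -0.03165042  0.13217229] [-0.03796961  0.07659403 -0.51339432] 0.04432963793113351 18.65
-26 front x 159.5
-18 front x 159.5
18 front x 160.0
26 front x 160.0
-55 front x 159.5
55 front x 160.0
-45 rear x 79.0
-30 rear x 79.0
30 rear x 79.0
45 rear x 79.0
90 sides 60.0 -60.0
110 sides 59.5 -60.5
130 sides 60.0 -60.5
the job is handed in; nothing more can be done
None
```

I slid flange_a in under the nuts until it stopped against the studs and let it go; it measured flat, square and within about 1 mm of home. The arm went nowhere near the other objects, and I handed the job in at about 18.7 s.

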